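# Wind down a mould press with a ratchet ring wrench

## Robot

A 6-joint arm with a two-finger parallel gripper is mounted at the origin on the work surface. World frame = base frame: x ahead of the robot, y to its left, z up, the work surface at z = 0. Lengths are in m, angles in rad, forces in N, time in s.
With the tool pointing down it reaches from about 0.25 to 0.775 m from the base axis. Payload 4 kg.
Tool frame: the origin (TCP) lies at the very end of the fingers, on their centre line; the grasp point (between the pads) lies 19 mm behind it; z points along the fingers, y is the direction in which the jaws open and shut (so a half turn about z gives the same grasp; the last joint's range is limited). The gripper opens to 94 mm and grips with 3 to 60 N. Pads are 16 mm wide; open, the fingers measure 119 mm over their backs; the gripper's body (75 mm by 177 mm) begins 78 mm behind the grasp point.
Start: joints at [1.129, 0.087, 1.371, -0, 1.684, -0.103], TCP at [0.183, 0.519, 0.206] pointing down, gripper open.
Joint ranges: [-3.1, 3.1], [-0.76, 2.03], [0.27, 2.55], [-1.08, 4.22], [0.17, 2.65], [-2.57, 2.57]. Speed limits (rad/s): [2.79, 2.79, 3.14, 3.14, 3.14, 3.14].

## Interface

Orientations are given as [roll, pitch, yaw] about the fixed x, y, z axes, in that order (R = Rz(yaw) Ry(pitch) Rx(roll)).
In Python, from bench import robot, cams, models gives the robot as it stands.
- The arm moves only by the tool step_arm, never from a script. Its argument "series" is a list of rows, each a list of 5 numbers: the gripper command: -1 is shut, 1 is fully open, values between are in proportion, then the shift along the tool's x, y, z in mm, then the turn about the tool's z in degrees. A call has 1 to 20 rows; each row is the pose to reach, as a shift and turn from the pose commanded when the call began, along the tool's axes at that moment; what a row does not reach only later rows make up. A row lasts 1/8 s, in which the tool goes at most 62.5 mm and 10.7 degrees, less where a joint would pass 70% of its speed; a pose out of reach is approached as far as the arm can. A call with a gripper value outside its range is refused whole. The fingers move at their own pace and stop on an object; the grip force is fixed at half the most. Time passes only in rows, so rows that repeat a pose let the fingers close. It gives the time, the measured TCP pose, the force and the opening at its end, in the units of the state.
- robot.get_obs(): the state, without advancing time (a new reading comes with each control period).
- cams.snapshot(name): name is "scene" or "top" or "wrist"; returns a dict with "pixels" (384x512x3 uint8, red, green, blue), "fov_y" (degrees; the focal length in pixels is half the picture's height over the tangent of half this angle, whatever the lens; pixels are square), "cx", "cy" (the principal point, pixels), "R" (3x3) and "t" (3): a world point X has camera coordinates R X + t. Camera axes: x right, y down, z forward; pixel columns grow to the right and rows downward; lengths in m; the calibration is good to about 2 mm. A picture is of the moment at which its call begins. There is no depth.
- robot.close_job(): hands the job in, once; it reports no verdict.
Trained networks look in a picture, given as the dict that the camera call returned (one of the last four; its "shot" number tells which), for a name from the list of things; names that differ only in an ending like _2 or _b are one class to them, and where a whole thing is asked for, a point or a joint stands for the part that bears it (a point fixed in the world has none). Each returns a list of dicts, best first, with "p" (0 to 1); they miss things now and then, are a little off and sometimes report something else, mostly with a low value. They report only what shows in the picture. A call takes as long as a camera call. They do not tell look-alikes from the thing itself.
- models.find_in(picture, label): "position" ([x, y, z] in m, in world coordinates, good to about 4 mm: the middle of the surface that is visible of it).
- models.pinpoint(picture, label): "position" ([x, y, z] in m, in world coordinates, good to about 4 mm: a listed point, or the origin of a listed thing).
The state is a dict: "time": time; "joint_positions": joint angles; "qvel": joint speeds; "joint_torque": joint torques, N m; "tool_pos": TCP position; "ee_rot": TCP orientation; "wrist_force": force on the tool from outside, world axes, zero at the start; "wrist_torque": the same for the moment, N m; "width": finger opening in m.
Only numpy, scipy, OpenCV 4.12 (cv2) and the standard library are available. Lean on these libraries where they do the work, as an engineer would, in place of code of your own. Each camera call takes 0.05 s, during which the arm holds its last target. There are 200 camera calls.

## Task

On the food stall's counter, take the blue-handled ratchet wrench from its tray, drop its ring fully over the toothed brass head of the green mould press and swing the handle back and forth between the press's posts (clockwise drives, the return stroke slips) until the press screw is wound fully home, its red pointer at the red stop pin, without lifting the wrench off part-way and without turning the screw by hand. Then lift the wrench off and lay it flat, right side up and lengthwise, in the middle of its tray again, pointing either way, leaving the other things on the counter where they are.

Things in the scene. Friction and masses are not known exactly. Their poses are not given: they have to be found in the camera images.
- wrench_grip (a point): Centre of the blue handle of the loose ratchet ring wrench (about 0.4 kg), half-way up, 110 mm from the ring's centre. Wrench 198 mm long, 24 mm thick throughout; x axis from handle to ring, z up. Handle 24 mm wide, 107 mm long, from 52 mm on the ring's side of this point to 55 mm behind it; balance point some 50 mm from here towards the ring. Starts flat in the tray.
- wrench_ring (a point): Centre of the wrench's ring, at its underside (110 mm along +x from the handle's centre, 12 mm lower). Ring 66 mm outside, bore 47 mm, 24 mm high. A spring pawl stands into the bore from the handle's side. It goes on the screw head at any handle angle, with a push of up to some 8 N; swing back some 15 degrees before lifting it off.
- wrench_mid (a point): Middle of the wrench's length (44 mm from the handle's centre towards the ring), half-way up; same axes.
- screw_seat (a point): Point on the press screw's vertical axis at the top of its dark collar, 142 mm above the counter: the ring's underside rests here when fully on. Above it: brass saw teeth 44 mm across, tapered from 16 mm up and ending 26 mm up, then a cone nose narrowing from 34 to 18 mm, tip 38 mm up. Axes are the press's, z up, -x facing the robot.
- press: Fixed green press; origin under the screw's axis, on the counter. Base 200 (x) by 250 (y) by 18 mm; bridge 110 by 220 mm, its top at 129 mm; four upright steel posts 16 mm thick at x = +-45, y = +-90 mm, tops at 175 mm: a seated wrench's handle can swing about 50 degrees either side of the press's -x. A red pointer 62 mm long turns with the screw, just above the bridge.
- press_screw (a joint): Turn of the screw in rad, growing clockwise seen from above: starts at 0 to 0.45; 2.6 = fully home (hard stop; pointer at the red pin, plate down on the mould). Stays where left; 0.4 N m turns it. The wrench on it has 16 clicks a turn: it grips when the handle swings clockwise, slips with little drag on the way back; up to one click of each drive stroke is free play.
- tray: Fixed shallow aluminium tray, 270 (x) by 130 (y) mm outside, walls 5 mm thick and 14 mm high, floor 5 mm thick; origin at the centre of its underside, x along its length. The wrench starts here and returns here.
- cup: Bystander: loose steel cup, 68 mm across, 60 mm high; origin under its centre.
- sauce: Bystander: loose amber bottle, 60 mm across, 160 mm high; origin under its centre.
- jar: Bystander: loose green jar, 72 mm across, 100 mm high; origin under its centre.
- bowl: Bystander: loose white bowl, 124 mm across, 55 mm high; origin under its centre.
Not all that is in view belongs to the job. What is shaped like the part that bears wrench_grip but orange is not meant.

How it is judged:
On the way, in this order (a step that is already met when the one before it is completed fails the run):
1. the wrench's ring is fully down on the screw head (centre within 6 mm of the axis, underside within 8 mm of the collar), the screw not yet home (horizontal distance between wrench_ring and screw_seat below 0.006 m and z of wrench_ring in the frame of screw_seat between -0.005 and 0.008 m and value of joint press_screw below 2.3 rad), for 0.2 s.
2. the screw is wound home (2.5 rad or more) with the wrench still on it (horizontal distance between wrench_ring and screw_seat below 0.006 m and z of wrench_ring in the frame of screw_seat between -0.005 and 0.008 m and value of joint press_screw above 2.5 rad), for 0.1 s.
At the end, for the whole second after the job is handed in: The screw is fully home (2.48 rad or more); the wrench lies still, flat and right side up in the tray, its middle within 35 mm of the tray's centre along each tray axis and its length within 0.3 rad of the tray's, either way round; bystanders within 40 mm of their start (value of joint press_screw above 2.48 rad and x of wrench_mid in the frame of tray between -0.035 and 0.035 m and y of wrench_mid in the frame of tray between -0.035 and 0.035 m and z of wrench_mid in the frame of tray between 0 and 0.024 m and angle between the x axis of wrench_mid and the x axis of tray, either way round below 0.3 rad and angle between wrench_mid's own z axis and vertical below 0.06 rad and linear speed of wrench below 0.03 m/s); the robot touches nothing.
It fails at once if the wrench is taken off (more than 25 mm up or aside) while the screw is part-way (1.3 to 2.3 rad) (value of joint press_screw between 1.3 and 2.3 rad and distance between wrench_ring and screw_seat above 0.025 m).
It fails at once if the robot turns the screw by hand (touches it with more than 2 N) (contact force between any of the fingers, the arm and press_screw above 2 N).
It fails at once if a bystander is pushed more than 40 mm (distance of any of cup, sauce, jar, bowl from where it was at the start of the episode above 0.04 m).
It also fails if it takes over 72 s, if anything falls off the work surface, if the arm or the gripper's body presses on something with over 40 N, if the wrist force passes 120 N, or if a joint passes its speed limit or range.

## Working session

There is one attempt and no reset: what is moved stays moved. The work goes in short steps, Python scripts to look and compute and a tool call to move; the robot and the scene stay as the last step left them, time stands still between calls to the robot, and variables do not carry over. Pictures are saved under pics/ and viewed, about 8 in all and at most 12, crops included, and the job is handed in when it is done.

Besides the shell and the picture viewer there is one more tool, called after "Emit:" as name([rows], argument=value, ...), one row to a line, values as JSON. step_arm: Moves the arm, as the interface text tells. Its arguments: {"type":"object","properties":{"series":{"type":"array","items":{"type":"array","items":{"type":"number"}}}},"required":["series"]}

```bash
ls; mkdir -p pics; cat > h.py <<'E'
from bench import robot, cams, models
import numpy as np, cv2
def snap(n,f=None):
    s=cams.snapshot(n)
    if f: cv2.imwrite('pics/'+f,cv2.cvtColor(s['pixels'],cv2.COLOR_RGB2BGR))
    return s
def proj(s,X):
    f=s['pixels'].shape[0]/2/np.tan(np.radians(s['fov_y']/2))
    c=s['R']@np.array(X)+s['t']; return np.round([s['cx']+f*c[0]/c[2],s['cy']+f*c[1]/c[2]],1)
def ray(s,u,v,z):
    f=s['pixels'].shape[0]/2/np.tan(np.radians(s['fov_y']/2))
    R=np.array(s['R']);d=R.T@np.array([(u-s['cx'])/f,(v-s['cy'])/f,1]);o=-R.T@np.array(s['t'])
    return o+d*(z-o[2])/d[2]
def pp(s,l,k=3):
    for r in models.pinpoint(s,l)[:k]: print(l,np.round(r['position'],4),round(r['p'],2),proj(s,r['position']))
E
python3 - <<'E'
from h import *
a=snap('scene','s0.png');b=snap('top','t0.png')
for s in(a,b):
    for l in['wrench_grip','wrench_ring','wrench_mid','screw_seat','press','tray','cup','sauce','jar','bowl']: pp(s,l)
o=robot.get_obs();print(o['tool_pos'],o['ee_rot'],o['width'])
E
python3 -c "
import cv2,numpy as np
cv2.imwrite('pics/c0.png',np.vstack([cv2.imread('pics/s0.png'),cv2.imread('pics/t0.png')])[:, :]) "
```

```text
pics
wrench_grip [0.5445 0.2339 0.0124] 0.8 [308.3 173.8]
wrench_grip [0.2715 0.224  0.0127] 0.66 [259.  127.9]
wrench_grip [ 0.3625 -0.1377  0.0106] 0.65 [192.6 193.8]
wrench_ring [ 2.670e-01 -1.892e-01  2.000e-04] 0.88 [165.9 184.5]
wrench_ring [0.3624 0.1567 0.0049] 0.81 [259.7 153. ]
wrench_ring [0.6492 0.2193 0.0049] 0.67 [325.  197.2]
wrench_mid [0.305  0.1964 0.0079] 0.94 [258.7 137.6]
wrench_mid [0.5919 0.2328 0.0197] 0.86 [317.3 181.8]
press [ 5.770e-01 -2.588e-01  2.000e-04] 0.76 [197.9 261.2]
press [0.5465 0.2359 0.0179] 0.54 [309.3 173.1]
tray [0.5892 0.2237 0.0006] 0.83 [314.2 185.5]
cup [0.4473 0.0133 0.0035] 0.91 [242.3 188.8]
sauce [ 0.7617  0.0311 -0.0033] 0.56 [305. 253.]
jar [0.4993 0.4818 0.0028] 0.89 [349.3 134.4]
bowl [ 5.009e-01 -4.937e-01  3.000e-04] 0.88 [120.4 286.3]
wrench_grip [ 0.3621 -0.1418  0.0133] 0.89 [300.6 248.6]
wrench_grip [0.2738 0.2282 0.0093] 0.76 [174.8 280.3]
wrench_grip [0.5475 0.2379 0.0189] 0.71 [172.3 187.3]
wrench_ring [0.6563 0.2194 0.0026] 0.91 [179.8 152.7]
wrench_ring [3.594e-01 1.528e-01 1.000e-04] 0.8 [201.2 250.5]
wrench_ring [ 0.2693 -0.1917 -0.0015] 0.77 [317.5 280.1]
wrench_mid [0.5857 0.2261 0.0154] 0.84 [176.6 174.8]
wrench_mid [0.3041 0.1992 0.008 ] 0.71 [184.9 269.7]
wrench_mid [ 0.3238 -0.162   0.0153] 0.56 [307.8 261.7]
screw_seat [ 0.5757 -0.2574  0.1433] 0.66 [346.9 169. ]
press [ 0.5762 -0.2636  0.0019] 0.82 [338.4 177.4]
press [0.4976 0.4844 0.0026] 0.44 [ 90.6 205.2]
tray [ 0.5851  0.2279 -0.0023] 0.86 [177. 176.]
cup [0.4518 0.0112 0.0014] 0.73 [248.5 219. ]
sauce [7.594e-01 3.240e-02 2.000e-04] 0.93 [240.9 119.8]
jar [0.4984 0.4826 0.0032] 0.67 [ 91.1 204.9]
bowl [ 0.5026 -0.4964  0.0029] 0.95 [415.9 200.7]
bowl [ 0.7619  0.0319 -0.0028] 0.54 [241.  119.3]
[0.18283174 0.51874793 0.20548878] [3.14149551e+00 3.38486542e-05 2.80273740e+00] 0.09397326729759707
```

View pics/t0.png

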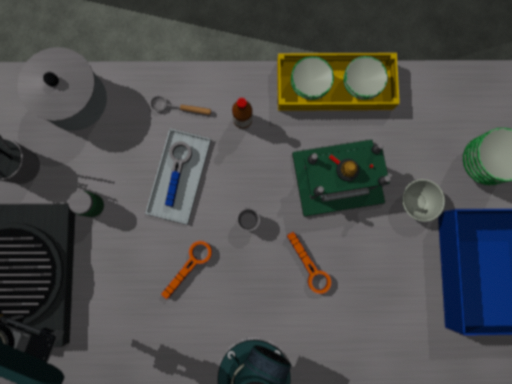

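View pics/s0.png

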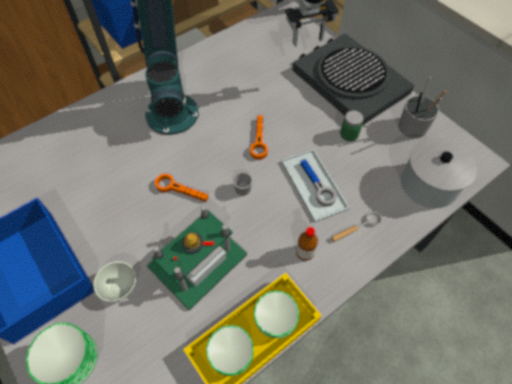

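Candidates shaped like the wrench in the top view: A at (177,175), blue handle and lying in the aluminium tray; B at (187,270), orange; C at (310,265), orange. A fits, so I'll confirm it in an enlarged crop with the press alongside.

```bash
python3 - <<'E'
import cv2,numpy as np
t=cv2.imread('pics/t0.png')
a=cv2.resize(t[125:230,135:225],None,fx=4,fy=4,interpolation=cv2.INTER_CUBIC)
b=cv2.resize(t[125:230,285:395],None,fx=4,fy=4,interpolation=cv2.INTER_CUBIC)
cv2.imwrite('pics/c1.png',np.hstack([a,b]))
E
```

```text
(no output)
```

View pics/c1.png

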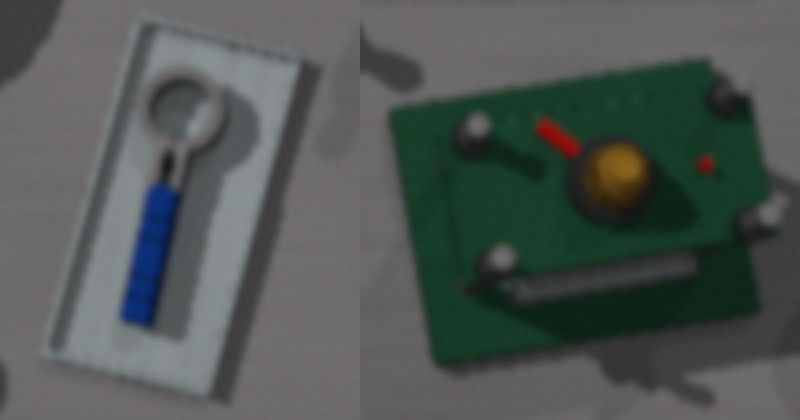

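The left crop shows A with its blue handle from (138,325) to (163,187) and the ring at (183,110), so it is the wrench meant. The right crop shows the brass head near (618,170), the red pointer at (560,138) and the red pin at (706,165).

```bash
python3 - <<'E'
from h import *
s=snap('top')
def L(pts,x0,z):
    return np.array([ray(s,x0+u/4,125+v/4,z)[:2] for u,v in pts])
w=L([(183,110),(138,325),(163,187)],135,.028);print('ring,handle ends',w.round(4))
d=w[0]-w[1];print('wrench yaw',np.degrees(np.arctan2(d[1],d[0])),np.linalg.norm(d))
t=L([(140,18),(303,60),(210,398),(45,358)],135,.014);print('tray',t.mean(0))
for e in(t[0]-t[3],t[1]-t[2],t[0]-t[1],t[3]-t[2]):print(np.linalg.norm(e),np.degrees(np.arctan2(e[1],e[0])))
p=L([(390-360,108),(710-360,60),(757-360,312),(435-360,365)],285,.018);print('press',p.mean(0))
for e in(p[0]-p[3],p[1]-p[2],p[0]-p[1],p[3]-p[2]):print(np.linalg.norm(e),np.degrees(np.arctan2(e[1],e[0])))
print('nose',L([(628-360,160)],285,.18))
print('pointer tip',L([(540-360,125)],285,.133),'pin',L([(706-360,163)],285,.135))
for l in('wrench_grip','wrench_ring','screw_seat'):pp(s,l)
o=robot.get_obs();g=w[0]-75e-3*d/np.linalg.norm(d);print('g',g,o['time'])
E
```

```text
ring,handle ends [[0.6511 0.2124]
 [0.4898 0.2435]
 [0.5927 0.2265]]
wrench yaw -10.923311119596743 0.1643081884469685
tray [0.58051944 0.21975195]
0.26729540107172 -14.387448598276467
0.2649629757488706 -14.877773637156348
0.1285878236510357 74.84441008683596
0.12631031208891277 75.89299967687398
press [ 0.57325691 -0.25996978]
0.19727091945524683 8.548939553304049
0.19498650747827628 7.827604331538411
0.24735050914798626 98.27023661381862
0.24489528659586843 98.80552143731165
nose [[ 0.57956244 -0.26252455]]
pointer tip [[ 0.61365545 -0.21444425]] pin [[ 0.58584732 -0.32723551]]
wrench_grip [ 0.3604 -0.1396  0.0119] 0.95 [299.8 249.2]
wrench_grip [0.2759 0.229  0.0069] 0.68 [174.7 279.6]
wrench_grip [0.55   0.2334 0.0186] 0.58 [173.8 186.4]
wrench_ring [0.6553 0.2159 0.0015] 0.98 [181.  153.1]
wrench_ring [0.3607 0.1535 0.0036] 0.65 [200.8 250.1]
wrench_ring [ 0.2678 -0.1922 -0.0007] 0.62 [317.8 280.6]
screw_seat [ 0.5782 -0.2576  0.1443] 0.83 [347.1 168.1]
screw_seat [0.5893 0.2252 0.0139] 0.45 [177.  173.7]
g [0.57746012 0.22660623] 1.3
```

Emit:
step_arm([
  [1,-60,-18,0,10],
  [1,-120,-36,0,20],
  [1,-180,-54,0,30],
  [1,-240,-72,0,40],
  [1,-300,-90,0,50],
  [1,-350,-105,0,60],
  [1,-400,-120,0,70],
  [1,-440,-132,0,80],
  [1,-469,-141,0,90],
  [1,-469,-141,0,100],
  [1,-469,-141,0,110],
  [1,-469,-141,0,120],
  [1,-469,-141,10,130],
  [1,-469,-141,20,140],
  [1,-469,-141,30,150],
  [1,-469,-141,40,160],
  [1,-469,-141,50,170],
  [1,-469,-141,50,171],
  [1,-469,-141,50,171],
])

```text
time: 3.68
tool_pos: [0.5785, 0.2299, 0.1559]
ee_rot: [-3.141, -0.001, -0.18]
wrist_force: [-0.1, 0.1, 0.5]
width: 0.0941
```

```bash
python3 - <<'E'
from h import *
o=robot.get_obs();print(o['tool_pos'],np.degrees(o['ee_rot']),o['joint_positions'])
s=snap('wrist','w1.png');print(-np.array(s['R']).T@s['t'])
for l in('wrench_grip','wrench_ring','wrench_mid','tray'):pp(s,l,2)
E
```

```text
[0.57847936 0.22991917 0.15590758] [-1.79982634e+02 -2.89669192e-02 -1.02863025e+01] [2.87235519e-01 2.61652822e-01 1.26744026e+00 4.31989855e-05
 1.61191169e+00 2.03756341e+00]
[0.64352045 0.21837125 0.33576195]
wrench_grip [0.5472 0.2346 0.0204] 0.93 [260.5 208.9]
wrench_ring [0.3556 0.1563 0.0028] 0.84 [344.3 331.3]
wrench_ring [ 0.5839  0.2196 -0.0007] 0.2 [267.5 171.6]
wrench_mid [0.5878 0.2318 0.0184] 0.57 [256.4 173.2]
tray [ 0.5866  0.2193 -0.0007] 0.66 [267.3 169.3]
tray [0.5469 0.2342 0.0177] 0.33 [260.8 208.4]
```

View pics/w1.png

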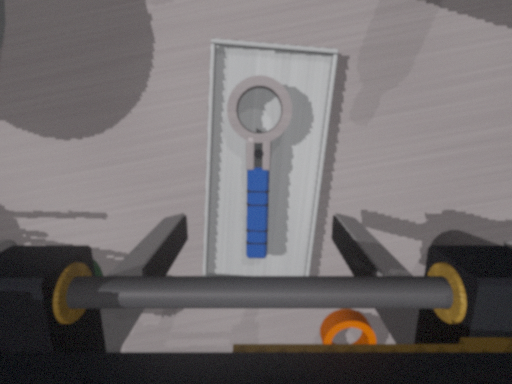

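The wrist view shows the ring centred at (260,108) and the blue handle from (258,170) to (257,257). The tray corners are near (213,40), (337,50), (308,276) and (205,276).

```bash
cat >> h.py <<'E'
def move(target,yaw,cur=None):
    "tool-axis shift in mm and turn in deg to a world TCP target"
    o=robot.get_obs(); y=o['ee_rot'][2]; d=np.array(target)-o['tool_pos']
    x=np.array([np.cos(y),np.sin(y)]);yy=np.array([np.sin(y),-np.cos(y)])
    return np.round([1e3*d[:2]@x,1e3*d[:2]@yy,-1e3*d[2],-(yaw-np.degrees(y))],1)
E
python3 - <<'E'
from h import *
s=snap('wrist')
im=s['pixels'].astype(int)
m=(im[...,2]>im[...,0]+50)&(im[...,2]>70); m[262:]=0; m[:, :200]=0
v,u=np.nonzero(m);print(len(u),u.min(),u.max(),v.min(),v.max())
r=ray(s,260,108,.029);a=ray(s,u[v<v.min()+8].mean(),v.min(),.029);b=ray(s,u[v>v.max()-8].mean(),v.max(),.029)
print(r,a,b)
for p in(a,b):
  d=(r-p);print(np.linalg.norm(d),np.degrees(np.arctan2(d[1],d[0])))
d=(a-b);print(np.degrees(np.arctan2(d[1],d[0])))
d=(r-b)/np.linalg.norm(r-b); h=(a+b)/2-55*.001*0; 
print('tcp', (h+d*.0365).round(4), (r-d*.075).round(4))
E
```

```text
1718 247 267 167 257
[0.65471948 0.21567522 0.029     ] [0.5960196  0.22913036 0.029     ] [0.49436647 0.24945044 0.029     ]
0.06022222756686552 -12.91027020063331
0.16387145771877437 -11.894368416970712
-11.304215332746777
tcp [0.5809 0.2318 0.029 ] [0.5813 0.2311 0.029 ]
```

Emit:
step_arm([
  [0.06,2,-2,40,1.3],
  [0.06,2,-2,80,1.3],
  [0.06,2,-2,110,1.3],
  [0.06,2,-2,130,1.3],
  [0.06,2,-2,140,1.3],
  [0.06,2,-2,147,1.3],
  [0.06,2,-2,147,1.3],
  [-1,2,-2,147,1.3],
  [-1,2,-2,147,1.3],
  [-1,2,-2,147,1.3],
  [-1,2,-2,147,1.3],
  [-1,2,-2,147,1.3],
])

```text
time: 5.48
tool_pos: [0.5809, 0.2315, 0.0091]
ee_rot: [-3.141, -0.001, -0.204]
wrist_force: [-1.2, 1.0, 2.1]
width: 0.0236
```

Emit:
step_arm([
  [-1,0,0,-10,0],
  [-1,0,0,-30,0],
  [-1,0,0,-60,0],
  [-1,0,0,-100,0],
  [-1,0,0,-140,0],
  [-1,0,0,-180,0],
  [-1,0,0,-220,0],
  [-1,0,0,-240,0],
  [-1,0,0,-240,0],
])

```text
time: 6.6
tool_pos: [0.5814, 0.2318, 0.252]
ee_rot: [-3.139, -0.005, -0.204]
wrist_force: [0.8, -0.5, -4.3]
width: 0.0235
```

```bash
python3 - <<'E'
from h import *
o=robot.get_obs();print(o['tool_pos'],np.degrees(o['ee_rot']),o['wrist_force'],o['wrist_torque'],o['width'])
s=snap('wrist','w2.png')
for l in('wrench_grip','wrench_ring'):pp(s,l,2)
x=np.array([np.cos(o['ee_rot'][2]),np.sin(o['ee_rot'][2]),0])
print('expect ring top',proj(s,o['tool_pos']+x*.075+[0,0,.02]))
# move to above the screw, yaw 8.3+40
S=np.array([.577,-.259]);yw=48
c=np.array([np.cos(np.radians(yw)),np.sin(np.radians(yw))])
print(move([*(S-.075*c),.25],yw))
E
```

```text
[0.58143255 0.23180967 0.25197046] [-179.83258732   -0.29188299  -11.71016166] [ 0.83585569 -0.49778991 -4.2750179 ] [ 0.01351128  0.14344103 -0.03872384] 0.02350556430946426
wrench_grip [0.5441 0.2391 0.2636] 0.68 [260.2 286.5]
expect ring top [259.7 101.9]
[ 58.9 545.5  -3.2 -59.7]
```

View pics/w2.png

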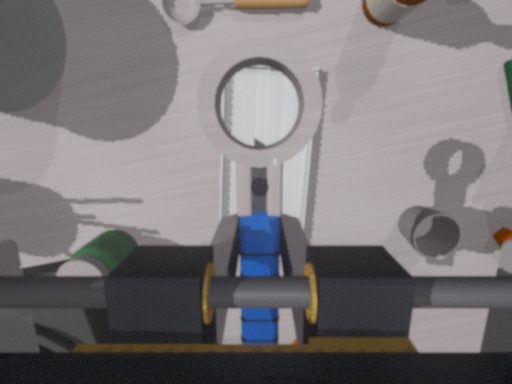

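The ring outline is centred at (260,104) against a predicted (260,102), so the wrench sits level in the jaws with the ring about 74 mm ahead. The next move carries it over to the press.

Emit:
step_arm([
  [-1,1,25,0,-1],
  [-1,3,65,0,-3],
  [-1,6,115,0,-5],
  [-1,8,165,0,-7],
  [-1,11,215,0,-9],
  [-1,13,265,0,-11],
  [-1,16,315,0,-13],
  [-1,18,365,0,-15],
  [-1,21,415,0,-17],
  [-1,23,460,0,-19],
  [-1,25,490,0,-19.7],
  [-1,25,507,0,-19.7],
  [-1,25,507,0,-19.7],
  [-1,25,507,0,-19.7],
])

```text
time: 8.5
tool_pos: [0.5024, -0.2687, 0.2482]
ee_rot: [-3.14, 0.0, 0.141]
wrist_force: [0.1, 0.0, -4.4]
width: 0.0238
```

```bash
python3 - <<'E'
from h import *
o=robot.get_obs();print(o['tool_pos'],np.degrees(o['ee_rot']),o['wrist_force'])
s=snap('wrist','w3.png');pp(s,'screw_seat');pp(s,'press')
t=snap('top');pp(t,'screw_seat');pp(t,'wrench_ring')
t=snap('scene');pp(t,'screw_seat');pp(t,'wrench_ring')
x=np.array([np.cos(o['ee_rot'][2]),np.sin(o['ee_rot'][2]),0])
for z in(.02,-.004):print('ring',o['tool_pos']+x*.074,proj(s,o['tool_pos']+x*.074+[0,0,z]))
print('nose tip exp',proj(s,[.577,-.259,.18]))
E
```

```text
[ 0.50237815 -0.26874479  0.24818167] [-1.79924802e+02  2.27172148e-03  8.05918761e+00] [ 0.11743981  0.04232229 -4.41554171]
screw_seat [ 0.5779 -0.2574  0.1423] 0.76 [259.6 108.5]
screw_seat [ 0.5781 -0.2619 -0.0013] 0.65 [262.7 112.5]
press [ 5.759e-01 -2.615e-01 -2.000e-04] 0.73 [262.2 114. ]
screw_seat [ 0.5791 -0.2596  0.1425] 0.88 [347.6 167.8]
wrench_ring [ 0.5791 -0.2568  0.2433] 0.94 [355.8 160.3]
wrench_ring [ 0.2648 -0.1932 -0.0036] 0.73 [318.  281.5]
screw_seat [ 0.5747 -0.2587  0.1434] 0.68 [191.9 241.6]
wrench_ring [0.3595 0.1562 0.001 ] 0.73 [259.1 153.2]
wrench_ring [ 0.5751 -0.2599  0.2461] 0.55 [186.8 225.9]
ring [ 0.57564731 -0.25837029  0.24818167] [260.8 104.4]
ring [ 0.57564731 -0.25837029  0.24818167] [260.6 106.4]
nose tip exp [261.3 108.2]
```

View pics/w3.png

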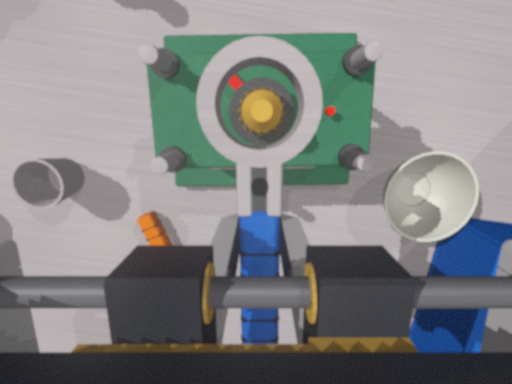

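The view shows the ring outline centred near (259.5,103), with the brass head visible through the bore near (262,109). The red pointer is at (235,82) and the pin at (331,111). I'll measure both by circle fits.

```bash
python3 - <<'E'
from h import *
s=snap('wrist');im=s['pixels'].astype(int);R,G,B=im[...,0],im[...,1],im[...,2]
roi=np.zeros(R.shape,bool);roi[30:175,190:330]=1
g=roi&(R>G*1.15)&(G>B*1.6)&(R>80)&(np.hypot(*(np.indices(R.shape)-np.array([108,261])[:,None,None]))<40)
br=g&(R>200)
for m in(g,br):
    c=max(cv2.findContours(m.astype(np.uint8),0,2)[0],key=cv2.contourArea)
    (u,v),r=cv2.minEnclosingCircle(c);mm=cv2.moments(c);print('gold',u,v,r,m.sum(),mm['m10']/mm['m00'],mm['m01']/mm['m00'])
# grey ring
gr=(abs(R-G)<14)&(abs(G-B)<14)&(R>115)&roi
n=cv2.cvtColor(s['pixels'],cv2.COLOR_RGB2HSV)
c=cv2.HoughCircles(cv2.GaussianBlur(cv2.cvtColor(s['pixels'],cv2.COLOR_RGB2GRAY),(3,3),0),cv2.HOUGH_GRADIENT_ALT,1.2,10,param1=100,param2=.7,minRadius=8,maxRadius=75)
for k in (c[0] if c is not None else []):
    if abs(k[0]-260)<15 and abs(k[1]-106)<20: print('circ',k)
o=robot.get_obs();print(o['tool_pos'])
for p in((262,109,.18),(262,109,.168),(259.7,102.5,.268)):print(ray(s,*p))
E
```

```text
gold 259.54949951171875 109.97184753417969 22.354795455932617 1436 259.7869930580928 110.0112044817927
gold 257.6764831542969 106.26470947265625 14.730953216552734 513 257.16208597603946 106.89570119802677
circ [256.8      105.6       41.784515]
circ [256.8    105.6     64.7107]
circ [256.8      105.6       28.590235]
circ [256.8      105.6       16.228104]
[ 0.50226415 -0.26983418  0.24853659]
[ 0.5764457  -0.26076683  0.18      ]
[ 0.57686274 -0.26082007  0.168     ]
[ 0.57647942 -0.25871054  0.268     ]
```

```bash
python3 - <<'E'
from h import *
from scipy.optimize import least_squares
s=snap('wrist');im=s['pixels'].astype(float);o=robot.get_obs()
gray=cv2.GaussianBlur(cv2.cvtColor(s['pixels'],cv2.COLOR_RGB2GRAY),(3,3),0).astype(float)
R,G,B=[im[...,i] for i in range(3)]
def fit(img,c,r0,r1,angs,sign):
    P=[]
    for a in np.radians(angs):
        rr=np.arange(r0,r1,.25);x=c[0]+rr*np.cos(a);y=c[1]+rr*np.sin(a)
        p=cv2.remap(img.astype(np.float32),x[None].astype(np.float32),y[None].astype(np.float32),1)[0]
        d=sign*np.gradient(p);k=d.argmax();P.append((x[k],y[k]))
    P=np.array(P)
    f=lambda q:np.hypot(P[:,0]-q[0],P[:,1]-q[1])-q[2]
    q=least_squares(f,[*c,(r0+r1)/2],loss='soft_l1').x;return q,np.abs(f(q)).mean()
A=[a for a in range(0,360,4) if not 50<a<130]
outer=fit(gray,(259.5,103),56,70,A,-1)
gold=fit(np.clip(R-B,0,255),(260,110),18,34,range(0,360,4),-1)
print('outer',outer,'gold',gold)
t=o['tool_pos']
ring=ray(s,*outer[0][:2],t[2]+.02)
print('tcp',t,'ring',ring,'dist',np.linalg.norm((ring-t)[:2]),'yaw',np.degrees(o['ee_rot'][2]))
for z in(.158,.168):print('screw',ray(s,*gold[0][:2],z))
E
```

```text
outer (array([258.94829692, 100.41024025,  64.04055519]), np.float64(0.6006511175370918)) gold (array([259.74892962, 110.23728507,  21.85247536]), np.float64(0.8519214067636982))
tcp [ 0.50220958 -0.26989772  0.24848673] ring [ 0.57739929 -0.25829183  0.26848673] dist 0.07608014822314137 yaw 7.996876603882757
screw [ 0.57583415 -0.25914056  0.158     ]
screw [ 0.57553646 -0.25916429  0.168     ]
```

Emit:
step_arm([
  [-1,-1,0,20,0],
  [-1,-1,0,40,0],
  [-1,-1,0,60,0],
  [-1,-1,0,68,0],
  [-1,-1,0,74,0],
  [-1,-1,0,80,0],
  [-1,-1,0,84,0],
  [-1,-1,0,84,0],
])

```text
time: 10.05
tool_pos: [0.5011, -0.2701, 0.1643]
ee_rot: [-3.141, 0.0, 0.139]
wrist_force: [0.2, 1.1, -4.2]
width: 0.0235
```

Emit:
step_arm([
  [-1,0,0,4,0],
  [-1,0,0,8,0],
  [-1,0,0,12,0],
  [-1,0,0,15,0],
  [-1,0,0,18,0],
  [-1,0,0,18,0],
])

```text
time: 10.8
tool_pos: [0.5008, -0.2699, 0.1461]
ee_rot: [-3.141, 0.001, 0.14]
wrist_force: [-3.1, 0.5, -4.4]
width: 0.0237
```

Emit:
step_arm([
  [-1,0,0,1,0],
  [-1,0,0,2,0],
  [-1,0,0,2,0],
])

```text
time: 11.18
tool_pos: [0.5008, -0.27, 0.1458]
ee_rot: [-3.142, 0.0, 0.14]
wrist_force: [-6.0, 1.5, 1.5]
width: 0.0235
```

```bash
python3 - <<'E'
from h import *
o=robot.get_obs();print(o['tool_pos'],np.degrees(o['ee_rot']),o['wrist_force'],o['wrist_torque'])
s=snap('wrist','w4.png');pp(s,'wrench_ring',1)
t=snap('top');pp(t,'wrench_ring',1);t2=snap('scene','s4.png');pp(t2,'wrench_ring',2)
a=cv2.imread('pics/w4.png')[0:240,110:410];c=proj(t2,[.577,-.259,.15]).astype(int)
b=cv2.imread('pics/s4.png')[c[1]-60:c[1]+60,c[0]-75:c[0]+75]
cv2.imwrite('pics/c4.png',np.hstack([cv2.resize(a,(400,320)),cv2.resize(b,(400,320),interpolation=2)]))
E
```

```text
[ 0.50075664 -0.27000562  0.14576946] [-1.79997890e+02  1.40773165e-02  7.99544249e+00] [-5.98305201  1.51421074  1.5021162 ] [0.46724248 1.02033585 0.16250748]
wrench_ring [0.3601 0.1547 0.0047] 0.88 [200.3 250.3]
wrench_ring [ 0.5721 -0.2591  0.1455] 0.95 [191.2 240.8]
wrench_ring [0.3574 0.1546 0.0026] 0.7 [258.4 152.8]
```

View pics/c4.png

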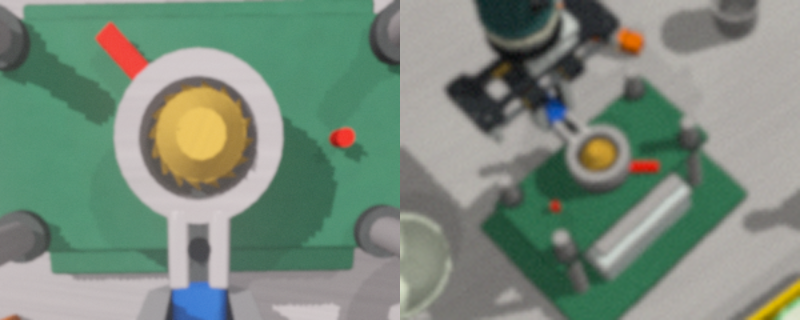

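The left half shows the ring down around the toothed head at (200,132), with the pointer at (120,48) and the pin at (343,137). The right half shows it low on the collar. The z contact at TCP 0.1458 agrees with it being seated. About 136° remains. I'll slip back first, then drive.

Emit:
step_arm([
  [-1,0.6,9.1,-1,-7],
  [-1,2.2,18.1,-1,-14],
  [-1,5,26.9,-1,-21],
  [-1,8.8,35.2,-1,-28],
  [-1,13.6,43,-1,-35],
  [-1,19.3,50.2,-1,-42],
  [-1,19.3,50.2,-1,-42],
])

```text
time: 12.35
tool_pos: [0.5274, -0.3178, 0.1459]
ee_rot: [3.141, 0.0, 0.871]
wrist_force: [-3.7, 0.8, -0.7]
width: 0.024
```

```bash
cat > st.py <<'E'
from h import *
o=robot.get_obs();y=o['ee_rot'][2];x=np.array([np.cos(y),np.sin(y),0]);yy=np.array([np.sin(y),-np.cos(y),0])
print('t',o['time'],'tcp',o['tool_pos'].round(4) if hasattr(o['tool_pos'],'round') else o['tool_pos'],'yaw',np.degrees(y).round(1))
F=np.array(o['wrist_force']);print('F tool',(F@x).round(1),(F@yy).round(1),F[2].round(1),'T',np.round(o['wrist_torque'],2))
print('ring',(np.array(o['tool_pos'])+x*.0745).round(4),'w',o['width'])
s=snap('wrist');im=s['pixels'].astype(int)
m=((im[...,0]>150)&(im[...,1]<80)&(im[...,2]<80)).astype(np.uint8)
n,l,st,c=cv2.connectedComponentsWithStats(m)
for i in range(1,n):
    if st[i,4]>15:
        p=ray(s,*c[i],.134);d=p[:2]-[.5757,-.2592]
        print('red',c[i].round(0),st[i,4],'r',np.linalg.norm(d).round(3),'ang',np.degrees(np.arctan2(d[1],d[0])).round(1))
E
python3 st.py
```

```text
t 12.35 tcp [ 0.5274 -0.3178  0.1459] yaw 49.9
F tool -1.8 -3.4 -0.7 T [0.14 0.66 0.14]
ring [ 0.5754 -0.2608  0.1459] w 0.02399565020187353
red [259.  17.] 572 r 0.05 ang 51.0
red [336. 174.] 134 r 0.067 ang -81.3
```

Emit:
step_arm([
  [-1,0.6,-9.1,0,7],
  [-1,2.2,-18.1,0,14],
  [-1,5,-26.9,0,21],
  [-1,8.8,-35.2,0,28],
  [-1,13.6,-43,0,35],
  [-1,19.3,-50.2,0,42],
  [-1,25.8,-56.6,0,49],
  [-1,33.1,-62.2,0,56],
  [-1,41,-66.8,0,63],
  [-1,49.3,-70.5,0,70],
  [-1,58.1,-73.1,0,77],
  [-1,67.2,-74.6,0,84],
  [-1,67.2,-74.6,0,84],
])

```text
time: 14.02
tool_pos: [0.5131, -0.2187, 0.1458]
ee_rot: [3.139, -0.002, -0.594]
wrist_force: [-4.1, -1.5, -0.8]
width: 0.0239
```

```bash
python3 st.py
```

```text
t 14.025 tcp [ 0.5131 -0.2187  0.1458] yaw -34.0
F tool -2.5 3.5 -0.8 T [-0.52  0.76 -0.23]
ring [ 0.5748 -0.2604  0.1458] w 0.023873895815573448
red [227.  20.] 663 r 0.052 ang -14.9
red [339.  27.] 202 r 0.067 ang -81.3
```

Emit:
step_arm([
  [-1,0.6,9.1,0,-7],
  [-1,2.2,18.1,0,-14],
  [-1,5,26.9,0,-21],
  [-1,8.8,35.2,0,-28],
  [-1,13.6,43,0,-35],
  [-1,19.3,50.2,0,-42],
  [-1,25.8,56.6,0,-49],
  [-1,33.1,62.2,0,-56],
  [-1,41,66.8,0,-63],
  [-1,49.3,70.5,0,-70],
  [-1,58.1,73.1,0,-77],
  [-1,67.2,74.6,0,-84],
  [-1,67.2,74.6,0,-84],
])

```text
time: 15.7
tool_pos: [0.5276, -0.3172, 0.1458]
ee_rot: [3.141, -0.001, 0.872]
wrist_force: [-3.5, 0.5, -0.1]
width: 0.0235
```

```bash
python3 st.py
```

```text
t 15.7 tcp [ 0.5276 -0.3172  0.1458] yaw 50.0
F tool -1.8 -3.0 -0.1 T [0.16 0.58 0.07]
ring [ 0.5755 -0.2602  0.1458] w 0.023494534930480957
red [337.  69.] 659 r 0.051 ang -14.6
red [336. 175.] 135 r 0.067 ang -81.3
```

Slipped back cleanly; the pointer held. Drive about 63°, then creep.

Emit:
step_arm([
  [-1,0.6,-9.1,0,7],
  [-1,2.2,-18.1,0,14],
  [-1,5,-26.9,0,21],
  [-1,8.8,-35.2,0,28],
  [-1,13.6,-43,0,35],
  [-1,19.3,-50.2,0,42],
  [-1,25.8,-56.6,0,49],
  [-1,33.1,-62.2,0,56],
  [-1,33.1,-62.2,0,56],
])

```text
time: 16.88
tool_pos: [0.5015, -0.2535, 0.1458]
ee_rot: [3.137, -0.003, -0.106]
wrist_force: [-0.3, -5.2, -3.2]
width: 0.0238
```

```bash
python3 st.py
```

```text
t 16.875 tcp [ 0.5015 -0.2535  0.1458] yaw -6.1
F tool 0.3 5.2 -3.2 T [-0.91  0.21 -0.2 ]
ring [ 0.5756 -0.2614  0.1458] w 0.023754194441268573
red [322.  45.] 609 r 0.053 ang -54.2
red [361.  78.] 176 r 0.067 ang -81.3
```

Emit:
step_arm([
  [-1,0.3,-6.5,0,5],
  [-1,1.1,-13,0,10],
  [-1,2,-17,0,13],
  [-1,2,-17,0,13],
])

```text
time: 17.42
tool_pos: [0.5047, -0.2369, 0.1458]
ee_rot: [3.138, -0.002, -0.333]
wrist_force: [-2.9, -5.0, -1.6]
width: 0.0239
```

```bash
python3 st.py
```

```text
t 17.425 tcp [ 0.5047 -0.2369  0.1458] yaw -19.1
F tool -1.2 5.7 -1.6 T [-0.88  0.45 -0.17]
ring [ 0.5752 -0.2612  0.1458] w 0.023875547699193884
red [321.  44.] 607 r 0.053 ang -66.6
red [353.  53.] 196 r 0.067 ang -81.2
```

Emit:
step_arm([
  [-1,0.1,-4,0,3],
  [-1,0.4,-7.8,0,6],
  [-1,0.4,-7.8,0,6],
])

```text
time: 17.85
tool_pos: [0.5075, -0.2295, 0.1458]
ee_rot: [3.139, -0.002, -0.437]
wrist_force: [-2.7, -4.4, -1.6]
width: 0.0239
```

```bash
python3 st.py
```

```text
t 17.85 tcp [ 0.5075 -0.2295  0.1458] yaw -25.1
F tool -0.6 5.1 -1.6 T [-0.85  0.54 -0.19]
ring [ 0.575  -0.261   0.1458] w 0.023871565832507692
red [321.  44.] 608 r 0.053 ang -72.5
red [348.  42.] 185 r 0.067 ang -81.2
```

Emit:
step_arm([
  [-1,0.1,-4,0,3],
  [-1,0.3,-6.5,0,5],
  [-1,0.3,-6.5,0,5],
])

```text
time: 18.27
tool_pos: [0.5097, -0.2244, 0.1458]
ee_rot: [3.137, -0.001, -0.524]
wrist_force: [-4.6, -6.3, -1.9]
width: 0.0238
```

```bash
python3 st.py
```

```text
t 18.275 tcp [ 0.5097 -0.2244  0.1458] yaw -30.0
F tool -0.8 7.7 -1.9 T [-1.05  0.89  0.22]
ring [ 0.5742 -0.2617  0.1458] w 0.023796988980430995
red [322.  38.] 800 r 0.056 ang -76.0
```

Emit:
step_arm([
  [-1,0.1,-4,0,3],
  [-1,0.3,-6,0,4],
  [-1,0.3,-6,0,4],
  [-1,0.3,-6,0,4],
])

```text
time: 18.82
tool_pos: [0.5115, -0.2211, 0.1458]
ee_rot: [3.133, -0.001, -0.594]
wrist_force: [-8.7, -10.0, 0.4]
width: 0.0239
```

```bash
python3 st.py; python3 - <<'E'
from h import *
s=snap('wrist','w5.png');a=cv2.imread('pics/w5.png')[0:220,130:420];cv2.imwrite('pics/c5.png',cv2.resize(a,None,fx=2,fy=2,interpolation=2))
E
```

```text
t 18.825 tcp [ 0.5115 -0.2211  0.1458] yaw -34.0
F tool -1.6 13.2 0.4 T [-1.76  1.52  0.61]
ring [ 0.5732 -0.2628  0.1458] w 0.023895605695223032
red [314.  33.] 813 r 0.056 ang -76.0
```

View pics/c5.png

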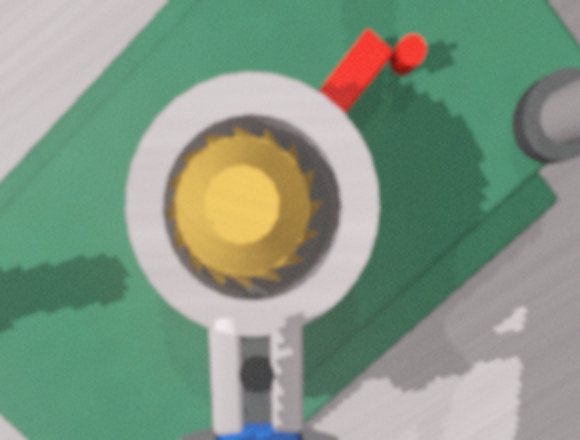

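The crop shows the pointer tip at (372,38) touching the red pin at (408,53). Side force rose to 13 N with the pointer unmoved, so the screw is home. I'll swing back 28° before lifting.

Emit:
step_arm([
  [-1,0.6,9.1,0,-7],
  [-1,2.2,18.1,0,-14],
  [-1,5,26.9,0,-21],
  [-1,8.8,35.2,0,-28],
  [-1,8.8,35.2,0,-28],
])

```text
time: 19.55
tool_pos: [0.5015, -0.2507, 0.1458]
ee_rot: [-3.14, -0.001, -0.106]
wrist_force: [-3.7, 1.8, -0.6]
width: 0.024
```

```bash
python3 st.py
```

```text
t 19.55 tcp [ 0.5015 -0.2507  0.1458] yaw -6.1
F tool -3.9 -1.4 -0.6 T [0.12 0.56 0.05]
ring [ 0.5756 -0.2586  0.1458] w 0.02402360506184035
red [344.  74.] 829 r 0.055 ang -75.8
```

Emit:
step_arm([
  [-1,0,0,-3,0],
  [-1,0,0,-7,0],
  [-1,0,0,-12,0],
  [-1,0,0,-18,0],
  [-1,0,0,-26,0],
  [-1,0,0,-36,0],
  [-1,0,0,-50,0],
  [-1,0,0,-75,0],
  [-1,0,0,-105,0],
  [-1,0,0,-105,0],
])

```text
time: 20.85
tool_pos: [0.503, -0.2521, 0.2547]
ee_rot: [3.138, -0.007, -0.105]
wrist_force: [0.1, 0.7, -5.0]
width: 0.0236
```

```bash
python3 st.py; python3 - <<'E'
from h import *
C=np.array([.5835,.2235]);yw=-14.8
c=np.array([np.cos(np.radians(yw)),np.sin(np.radians(yw))])
# wrench_mid is 66 mm from ring; TCP 75 mm from ring -> TCP 9 mm behind mid
print(move([*(C-.009*c),.25],yw))
E
```

```text
t 20.85 tcp [ 0.503  -0.2521  0.2547] yaw -6.0
F tool -0.0 -0.7 -5.0 T [ 0.02  0.22 -0.02]
ring [ 0.5771 -0.2599  0.2547] w 0.023620666334751086
red [325.  96.] 43 r 0.068 ang -81.5
red [292.  99.] 81 r 0.035 ang -73.5
[  22.2 -482.4    2.2    8.8]
```

Emit:
step_arm([
  [-1,1,-20,0,1],
  [-1,3,-60,0,2],
  [-1,5,-110,0,3],
  [-1,7,-160,0,4],
  [-1,10,-210,0,5],
  [-1,12,-260,0,6],
  [-1,14,-310,0,7],
  [-1,17,-360,0,8],
  [-1,19,-410,0,8.8],
  [-1,21,-450,0,8.8],
  [-1,22,-475,0,8.8],
  [-1,22,-482,0,8.8],
  [-1,22,-482,0,8.8],
  [-1,22,-482,0,8.8],
])

```text
time: 22.65
tool_pos: [0.5738, 0.2246, 0.2503]
ee_rot: [3.141, 0.0, -0.26]
wrist_force: [0.3, 0.8, -4.8]
width: 0.0239
```

```bash
python3 - <<'E'
from h import *
o=robot.get_obs();print(o['tool_pos'],np.degrees(o['ee_rot']),o['wrist_force'],o['width'])
s=snap('wrist','w6.png');pp(s,'tray',2);pp(s,'wrench_ring',2);pp(s,'wrench_mid',1)
y=o['ee_rot'][2];print(proj(s,np.array(o['tool_pos'])+.075*np.array([np.cos(y),np.sin(y),0])+[0,0,.02]))
E
```

```text
[0.57384599 0.22456096 0.25026703] [ 1.79954985e+02  1.50527936e-02 -1.48988259e+01] [ 0.33684349  0.84172491 -4.78675432] 0.023900508904595733
tray [ 0.5832  0.2188 -0.0007] 0.69 [261.4 158.2]
wrench_mid [0.5778 0.2204 0.2575] 0.61 [264.3 220.8]
[259.6 102.1]
```

View pics/w6.png

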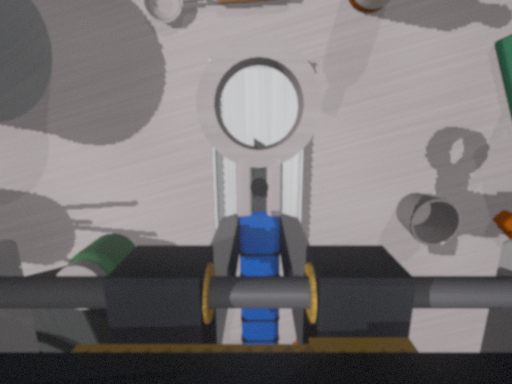

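The wrench at x≈260 lies parallel to and between the tray walls at x≈214 and 303. I'll lower it in.

Emit:
step_arm([
  [-1,0,0,40,0],
  [-1,0,0,90,0],
  [-1,0,0,140,0],
  [-1,0,0,180,0],
  [-1,0,0,205,0],
  [-1,0,0,220,0],
  [-1,0,0,230,0],
  [-1,0,0,236,0],
  [-1,0,0,239,0],
  [-1,0,0,241,0],
  [-1,0,0,241,0],
  [-1,0,0,241,0],
])

```text
time: 24.35
tool_pos: [0.5742, 0.226, 0.0099]
ee_rot: [-3.141, -0.001, -0.258]
wrist_force: [0.6, 0.2, -4.9]
width: 0.0237
```

Emit:
step_arm([
  [-1,0,0,0.5,0],
  [-1,0,0,1,0],
  [-1,0,0,1.5,0],
  [-1,0,0,1.5,0],
  [-0.4,0,0,1.5,0],
  [-0.1,0,0,1.5,0],
  [0.06,0,0,1.5,0],
  [0.06,0,0,1.5,0],
  [0.06,0,0,1.5,0],
])

```text
time: 25.48
tool_pos: [0.5739, 0.2259, 0.0079]
ee_rot: [-3.141, -0.0, -0.258]
wrist_force: [0.4, 0.3, 0.2]
width: 0.0499
```

Emit:
step_arm([
  [0.06,0,0,-5,0],
  [0.06,0,0,-15,0],
  [0.06,0,0,-40,0],
  [0.06,0,0,-80,0],
  [0.06,0,0,-130,0],
  [0.06,0,0,-180,0],
  [0.06,0,0,-180,0],
])

```text
time: 26.35
tool_pos: [0.5768, 0.2267, 0.1956]
ee_rot: [-3.135, -0.011, -0.258]
wrist_force: [0.6, -0.5, -0.1]
width: 0.0497
```

```bash
python3 - <<'E'
from h import *
o=robot.get_obs();print(o['time'],o['tool_pos'],o['wrist_force'],o['width'])
s=snap('wrist','w7.png')
for l in('wrench_mid','wrench_ring','tray'):pp(s,l,2)
t=snap('top','t7.png')
for l in('wrench_mid','wrench_ring','wrench_grip','tray','cup','sauce','jar','bowl'):pp(t,l,3)
a=cv2.imread('pics/w7.png');b=cv2.imread('pics/t7.png')[80:280,60:460]
cv2.imwrite('pics/c7.png',np.vstack([cv2.resize(a,(400,300)),cv2.resize(b,(400,200))]))
E
```

```text
26.35 [0.57675724 0.22674045 0.19563481] [ 0.61044775 -0.519419   -0.07694311] 0.049653393649531447
wrench_mid [0.5796 0.2195 0.0167] 0.89 [265.4 172.1]
wrench_mid [0.3058 0.1972 0.013 ] 0.59 [327.6 348.3]
tray [0.582  0.2211 0.0014] 0.98 [263.6 168.7]
wrench_mid [ 0.3245 -0.1631  0.0116] 0.77 [308.  261.4]
wrench_mid [0.4964 0.485  0.0008] 0.74 [ 90.6 205.6]
wrench_mid [0.3014 0.1966 0.0106] 0.46 [185.7 270.7]
wrench_ring [ 0.2662 -0.1888 -0.0032] 0.83 [316.5 281.1]
wrench_ring [0.3598 0.156  0.0036] 0.73 [199.9 250.4]
wrench_ring [0.6468 0.2047 0.0026] 0.58 [184.6 155.7]
wrench_grip [ 0.3607 -0.1417  0.0104] 0.67 [300.4 249.1]
wrench_grip [0.5432 0.2337 0.0175] 0.4 [173.7 188.7]
tray [ 0.5852  0.2245 -0.0024] 0.92 [178.1 176. ]
tray [ 0.5732 -0.2639  0.0006] 0.55 [338.4 178.4]
tray [ 0.5767 -0.2606  0.1441] 0.27 [348.2 168.6]
cup [0.4495 0.0147 0.0007] 0.68 [247.4 219.8]
sauce [ 0.758   0.0343 -0.0011] 0.84 [240.3 120.4]
jar [0.4948 0.483  0.0016] 0.8 [ 91.1 206.1]
bowl [ 0.5014 -0.4992  0.0017] 0.7 [416.7 201.2]
```

View pics/c7.png

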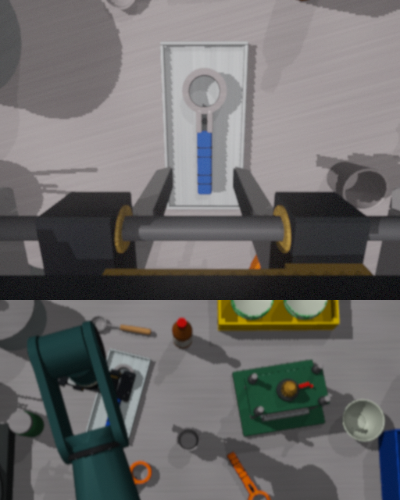

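The picture shows the wrench flat, centred and lengthwise in the tray, with the ring at (205,91) and the tray spanning x 163–247. The pointer is still at the pin at (305,385), and the bystanders have not moved. Handing in.

```bash
python3 -c "
from bench import robot
print(robot.close_job())"
```

```text
the job is handed in; nothing more can be done
None
```

I wound the press screw home with the blue-handled wrench, put the wrench back in its tray and handed the job in. It took about 26 s of the 72 s allowed; no verdict came back.

**What I did:** I gripped the wrench about 75 mm behind the ring's centre and lowered the ring onto the brass head. It met the collar at the height expected for fully on. I slipped back 42° and drove 84°, which turned the screw 66°. I then slipped back another 84° and drove again to the stop. Before lifting off I swung back 28°.

**Last checks:**
- **Screw:** the pointer touches the red pin in the pictures. At the stop the side force rose from about 5 N to 13 N with the pointer no longer moving. It was still at the pin after the lift-off and in the last picture.
- **Wrench:** it lies flat and lengthwise in the tray. The wrist camera put its middle about 3 mm from the tray's centre. The gripper is clear, about 190 mm up, with no contact force.
- **Bystanders:** cup, sauce, jar and bowl are all within about 5 mm of their first measured positions, which is about the networks' own error.

**Disagreements:**
- In several pictures the networks ranked the orange look-alikes, and once the jar, above the real wrench. I judged those cases by colour and the tray.
- In the last top view the arm hides most of the wrench. Its middle there rests on the wrist camera alone.

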